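# Tip a lantern battery into its charging cradle

## Robot

A 7-joint arm with a two-finger parallel gripper is mounted at the origin on the work surface. World frame = base frame: x ahead of the robot, y to its left, z up, the work surface at z = 0. Lengths are in m, angles in rad, forces in N, time in s.
With the tool pointing down it reaches from about 0.425 to 0.925 m from the base axis. Payload 6.8 kg.
Tool frame: the origin (TCP) lies at the very end of the fingers, on their centre line; the grasp point (between the pads) lies 19 mm behind it (r.tcp_to_grasp is the distance from the TCP to the grasp point, in m); z points along the fingers, y is the line along which they close (so a half turn about z gives the same grasp; the last joint's range is limited). The gripper opens to 85 mm and grips with 20 to 120 N. Pads are 22 mm wide; open, the fingers measure 114 mm over their backs; the gripper's body (76 mm by 85 mm) begins 54 mm behind the grasp point. The pads swing forward as they close: fully open they stand 13 mm farther back than shut.
Start: joints at [-1.366, 0.477, 0.022, 1.555, -0.011, 1.109, -0.083], TCP at [0.208, 0.642, 0.231] pointing down, gripper open.
Joint ranges: [-2.96, 2.96], [-0.34, 2.1], [-1.41, 1.46], [0.24, 2.44], [-1.37, 4.51], [0.17, 1.92], [-2.96, 2.96]. Speed limits (rad/s): [2.39, 2.39, 3.14, 3.14, 3.14, 3.14, 3.14].

## Interface

Orientations are given as a rotation vector (axis times angle).
In Python, from bench import r gives the robot as it stands.
- The arm moves only by the tool step_arm, never from a script. Its argument "moves" is a list of rows, each a list of 7 numbers: the shift along the tool's x, y, z in mm, then the turn, a rotation vector about the tool's x, y, z in rad, then the finger opening in mm, from 0 to 85.4. A call has 1 to 8 rows; each row is the pose to reach, as a shift and turn from the pose commanded when the call began, along the tool's axes at that moment; what a row does not reach only later rows make up. A row lasts 1/10 s, in which the tool goes at most 50 mm and 8.59 degrees, less where a joint would pass 70% of its speed; a pose out of reach is approached as far as the arm can. A call with a gripper value outside its range is refused whole. The fingers move at their own pace and stop on an object; "grip_force" is the grip in N (left out, the last holds). Time passes only in rows, so rows that repeat a pose let the fingers close. It gives the time, the measured TCP pose, the force, the opening and the grip force at its end, in the units of the state.
- r.get_obs(): the state, without advancing time (a new reading comes with each control period).
- r.grab_frame(name): name is "scene" or "top"; returns a dict with "image" (420x560x3 uint8, red, green, blue), "depth" (420x560 float32, m along the optical axis (not along the pixel's ray), 0 where there is no reading), "mtx" (3x3 intrinsics, pixels), "rvec" (rotation vector, rad) and "tvec" (3), from world to camera coordinates, as OpenCV has them. Camera axes: x right, y down, z forward; pixel columns grow to the right and rows downward; lengths in m; the calibration is good to about 2 mm. A picture is of the moment at which its call begins.
- r.hand_in(): hands the job in; it is judged then, once.
The state is a dict: "clock": time; "joints": joint angles; "qvel": joint speeds; "tau": joint torques, N m; "tcp_pos": TCP position; "orientation": TCP orientation; "contact_force": force on the tool from outside, world axes, zero at the start; "moment": the same for the moment, N m; "grip_width": finger opening in m; "gripper_force": force on a finger pad.
Only numpy, scipy, OpenCV 4.12 (cv2) and the standard library are available. Lean on these libraries where they do the work, as an engineer would, in place of code of your own. Each camera call takes 0.05 s, during which the arm holds its last target. There are 200 camera calls.

## Task

Load the green lantern battery into the charging cradle: slide it, standing, up to the cradle's low front ledge (do not lift it), tip it over the ledge so that it lies on its side on the bed with its terminals towards the copper contact plate, and slide it in until the stiff plate is fully home. Then, without letting it slip back, press the battery against the plate with about 16 N for about a second, and let go. Never push on it with more than 22 N, and leave everything else on the bench where it is.

Things in the scene. Friction and masses are not known exactly. Their poses are not given: they have to be found in the camera images.
- battery: Green, black-banded lantern battery: block 67 x 67 mm, 100 mm tall, plus two brass studs 4 mm high on top; 0.48 to 0.66 kg. Starts standing on the bench before the cradle's ledge, face 15 to 50 mm from it, up to 6 mm off the centre line, turned up to 0.12 rad. Origin: centre of its base; z up through the studs, x towards the cradle when squared up.
- cradle: Charging cradle fixed to the bench. Origin: at bench height, middle of its front ledge's foot; x level, into the cradle (the way to push, away from the robot), y left, z up. Flat grey bed 10 mm high, x = 0 to 125 mm, 110 mm wide; black side rails 20 mm above the bed, 92 mm apart inside, x = 20 to 125 mm; blue housing 116 mm wide, 78 mm high, x = 126 to 186 mm.
- ledge (a point): Middle of the ledge's top edge (yellow line): the bed's upright 10 mm front face, at cradle x = 0. Its axes are the cradle's. Bare bench lies before it. Pushed high, the battery tips over this edge and falls by itself onto the bed, its base end left 10 to 35 mm in front of the ledge. Let the fingers rise with the turning face: a level push can jam it.
- contact (a joint): Copper contact plate across the bed's far end: slides along the cradle's +x from 0 (as found, its face at x = 106 mm) to 0.008 m, a hard stop (fully home, face at x = 114 mm). It is stiff (about 4 N to move, besides the battery's own sliding friction of 2 to 5 N) and stays where it is left. Fingers that drag down on the battery add to its friction: ease them up as you push.
- contact_face (a point): Centre of the copper contact plate's front face, 33 mm above the bed; the plate is 74 mm wide and 50 mm high. Its axes are the cradle's.
- spare: Bystander: a red and white lantern battery of the same size, standing to one side of the cradle, about 155 mm from its centre line. Origin at the centre of its base.
- beaker: Bystander: empty glass beaker, 72 mm across, 95 mm tall, to the other side of the cradle, about 155 mm from its centre line. Origin at the centre of its base.
- meter: Bystander: yellow multimeter lying on the left of the bench, 150 x 75 x 34 mm. Origin at the centre of its underside.
- bulb: Bystander: lamp holder with a bulb on a wooden base 100 x 70 mm, 51 mm high, at the left. Origin at the centre of its underside.
- jar: Bystander: amber jar with a blue cap, 68 mm across, 110 mm tall, at the right. Origin at the centre of its base.
- screwdriver: Bystander: orange screwdriver lying on the right of the bench. Origin under its middle.
Mind the look-alikes: they are no part of the job. Leave any red look-alike of the cradle alone.

How it is judged:
On the way, in this order (a step that is already met when the one before it is completed fails the run):
1. the battery stands upright against the ledge, its near face within about 4 mm of it (x of battery in the frame of cradle above -0.0375 m and angle between battery's own z axis and vertical below 0.3 rad), for 0.05 s.
2. the battery lies on its side on the bed, studs towards the contact plate (angle between battery's own z axis and vertical above 1.45 rad and z of contact_face in the frame of battery above 0.08 m and angle between the z axis of battery and the x axis of cradle, either way round below 0.15 rad), for 0.2 s.
3. the plate is fully home (within 1.5 mm) and the battery is pressed against it with more than 8 N for 0.4 s (value of joint contact above 0.0065 m and contact force between battery and contact above 8 N), for 0.4 s.
At the end, for the whole second after the job is handed in: The battery lies on its side on the bed at rest, in line with the cradle within 0.15 rad, studs at the contact plate (base end at least 6 mm past the ledge), and the plate is pushed home to within 1.5 mm of its 8 mm stop (value of joint contact above 0.0065 m and angle between battery's own z axis and vertical above 1.45 rad and angle between the z axis of battery and the x axis of cradle, either way round below 0.15 rad and x of battery in the frame of cradle above 0.006 m and z of battery in the frame of cradle below 0.05 m and linear speed of battery below 0.01 m/s); the robot touches nothing.
It fails at once if the battery was pushed with more than 22 N (contact force between the arm and battery above 22 N).
It fails at once if the battery was lifted off the bench instead of slid and tipped (height (world z) of battery above 0.075 m or (height (world z) of battery above 0.02 m and angle between battery's own z axis and vertical below 0.2 rad)).
It fails at once if a bystander was moved by more than 15 mm (distance of any of spare, beaker, meter, bulb, jar, screwdriver from where it was at the start of the episode above 0.015 m).
It also fails if it takes over 70 s, if anything falls off the work surface, if the arm or the gripper's body presses on something with over 40 N, if the wrist force passes 120 N, or if a joint passes its speed limit or range.

## Working session

There is one attempt and no reset: what is moved stays moved. The work goes in short steps, Python scripts to look and compute and a tool call to move; the robot and the scene stay as the last step left them, time stands still between calls to the robot, and variables do not carry over. Pictures are saved under pics/ and viewed, at most 10 in all, crops included, and the job is handed in when it is done.

Besides the shell and the picture viewer there is one more tool, called after "Request:" in YAML: its name, and indented under it one key for each argument. step_arm: Moves the arm, as the interface text tells. Its arguments: {"type":"object","properties":{"moves":{"type":"array","items":{"type":"array","items":{"type":"number"}}},"grip_force":{"type":"number"}},"required":["moves"]}

```bash
mkdir -p pics; ls; cat > h.py <<'E'
import numpy as np, cv2
from scipy.spatial.transform import Rotation as R
from bench import r
def grab(n):
    f=r.grab_frame(n); np.savez('f_%s.npz'%n,**f); return f
def save(f,name): cv2.imwrite('pics/'+name,cv2.cvtColor(f['image'],cv2.COLOR_RGB2BGR))
def cloud(f):
    d=f['depth'];K=f['mtx'];v,u=np.mgrid[:420,:560]
    p=np.stack([(u-K[0,2])/K[0,0]*d,(v-K[1,2])/K[1,1]*d,d],-1)
    M=R.from_rotvec(np.ravel(f['rvec'])).as_matrix()
    return (p-np.ravel(f['tvec']))@M
def st():
    o=r.get_obs();print(o['clock'],np.round(o['tcp_pos'],4),np.round(o['orientation'],3),np.round(o['contact_force'],1),o['grip_width'],o['gripper_force'])
    return o
E
python3 - <<'E'
from h import *
for n in('scene','top'):
    f=grab(n);save(f,n+'0.png')
o=st();print(R.from_rotvec(o['orientation']).as_matrix().round(3))
E
```

```text
pics
0.1 [0.2076 0.6418 0.2304] [-4.890e-01 -3.103e+00  3.000e-03] [-0.  -0.6  0.1] 0.0857103540177294 0.0
[[-0.951  0.308 -0.   ]
 [ 0.308  0.951 -0.002]
 [-0.    -0.002 -1.   ]]
```

View pics/top0.png

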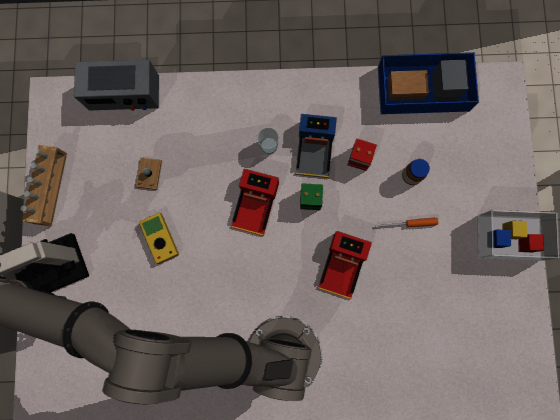

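View pics/scene0.png

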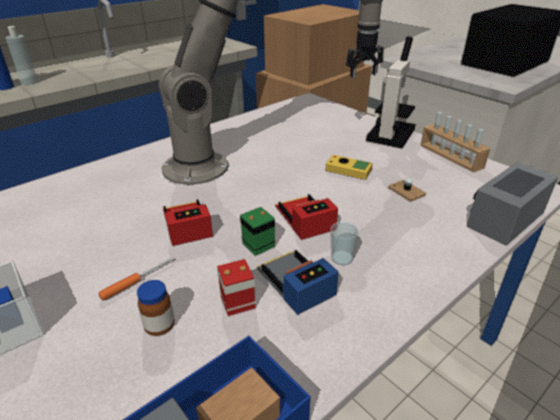

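The top view shows the green battery at about (312,196) and the real cradle (grey bed, blue housing) at about (316,147). The red look-alikes are at (255,203) and (344,265). Next I'll measure from depth.

```bash
python3 - <<'E'
from h import *
f=dict(np.load('f_top.npz'));P=cloud(f);im=f['image'].astype(int)
print(P[196,312],P[300,200])
r_,g,b=im[...,0],im[...,1],im[...,2]
v,u=np.mgrid[:420,:560]
def rect(m,name):
    p=P[m];q=(p[:,:2]*1000).astype(np.float32);print(name,m.sum(),cv2.minAreaRect(q),np.median(p[:,2]))
roi=(u>290)&(u<335)
Z=P[...,2]
rect(roi&(v>178)&(v<215)&(Z>.09)&(Z<.12),'batt top')
rect(roi&(v>105)&(v<140)&(Z>.07)&(Z<.09),'housing')
rect((u>290)&(u<340)&(v>130)&(v<180)&(Z>.025)&(Z<.035),'rails')
rect((u>290)&(u<340)&(v>138)&(v<182)&(Z>.006)&(Z<.014),'bed')
y=(u>285)&(u<340)&(v>165)&(v<185)&(r_>b+60)&(g>b+40)
print(np.c_[u[y],v[y],P[y].round(4)][::4])
im2=cv2.resize(f['image'][95:220,270:390],None,fx=6,fy=4.8*1,interpolation=cv2.INTER_CUBIC)
cv2.imwrite('pics/crop0.png',im2[...,::-1])
E
```

```text
[ 0.4878757  -0.10421679  0.09783067] [ 0.17742094  0.26265209 -0.00149353]
batt top 473 ((493.114501953125, -101.69456481933594), (67.43392944335938, 68.80790710449219), 84.458984375) 0.10100934705783872
housing 639 ((716.73583984375, -128.56875610351562), (113.43590545654297, 81.48082733154297), 84.32836151123047) 0.07908144956200952
rails 161 ((646.3567504882812, -120.70999145507812), (110.31157684326172, 108.90780639648438), 80.98783111572266) 0.030059814569740724
bed 724 ((625.217041015625, -122.56946563720703), (159.0503692626953, 143.44357299804688), 88.00022888183594) 0.009740556726280294
[[ 2.960e+02  1.730e+02  5.806e-01 -5.840e-02  1.670e-02]
 [ 3.000e+02  1.730e+02  5.827e-01 -7.180e-02  5.600e-03]
 [ 3.040e+02  1.730e+02  5.817e-01 -8.500e-02  8.000e-03]
 [ 3.060e+02  1.740e+02  5.773e-01 -9.130e-02  1.170e-02]
 [ 3.100e+02  1.740e+02  5.764e-01 -1.044e-01  1.390e-02]
 [ 3.130e+02  1.750e+02  5.738e-01 -1.144e-01  9.100e-03]
 [ 3.170e+02  1.750e+02  5.713e-01 -1.270e-01  1.890e-02]
 [ 3.210e+02  1.750e+02  5.727e-01 -1.407e-01  1.040e-02]
 [ 3.230e+02  1.760e+02  5.685e-01 -1.469e-01  1.340e-02]
 [ 3.270e+02  1.760e+02  5.690e-01 -1.604e-01  9.100e-03]]
```

View pics/crop0.png

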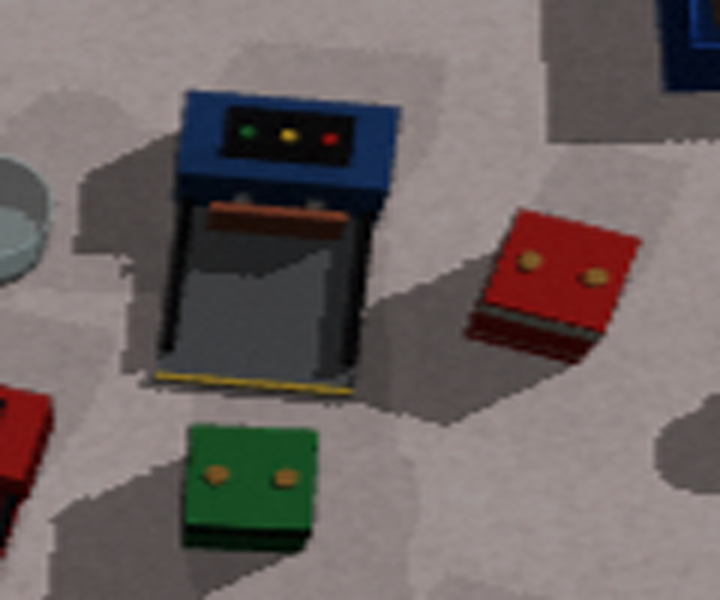

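The crop shows the yellow ledge line running (157,377) to (352,390). The battery top corners are (190,425), (317,430), (312,530) and (185,524). The housing top runs (188,90) to (400,106). I'll turn these into rays on known planes.

```bash
python3 - <<'E'
from h import *
f=dict(np.load('f_top.npz'));M=R.from_rotvec(np.ravel(f['rvec'])).as_matrix();C=-M.T@np.ravel(f['tvec']);print('cam',C)
def pt(c,z):
    # crop px -> img px (cv2.resize half-pixel)
    u=270+(c[0]+.5)/6-.5; v=95+(c[1]+.5)/4.8-.5
    d=M.T@np.linalg.inv(f['mtx'])@[u,v,1]; return (C+d*(z-C[2])/d[2])[:2]
a,b=pt((157,377),.01),pt((352,390),.01);print('ledge',a,b,(a+b)/2,np.linalg.norm(a-b),'yaw',np.arctan2(-(a-b)[0],(a-b)[1]))
a,b=pt((188,90),.078),pt((400,106),.078);print('housing far',a,b,(a+b)/2,np.linalg.norm(a-b),'yaw',np.arctan2(-(a-b)[0],(a-b)[1]))
B=np.array([pt(c,.1) for c in((190,425),(317,430),(312,530),(185,524))]);print(B,B.mean(0))
for e in(B[0]-B[1],B[3]-B[2]):print(np.linalg.norm(e),np.arctan2(-e[0],e[1]))
for e in(B[0]-B[3],B[1]-B[2]):print(np.linalg.norm(e),np.arctan2(e[1],e[0]))
# depth-based check: housing top plane points and battery edges
E
```

```text
cam [ 0.20267127 -0.0257606   1.71494605]
ledge [ 0.58162948 -0.05767591] [ 0.56916923 -0.16449445] [ 0.57539936 -0.11108518] 0.10754281229635622 yaw -0.1161239185273669
housing far [ 0.7634192  -0.07939995] [ 0.74849184 -0.19282657] [ 0.75595552 -0.13611326] 0.11440465677214665 yaw -0.13085173594706279
[[ 0.52920779 -0.07211549]
 [ 0.52386955 -0.13791534]
 [ 0.45823624 -0.13271317]
 [ 0.46413521 -0.06734236]] [ 0.4938622  -0.10252159]
0.06601603184622767 -0.0809512653437934
0.0656364272748422 -0.08999476997544247
0.06524740667888358 -0.073219798280387
0.06583914516906984 -0.07909576388049458
```

Request:
step_arm:
  moves:
    - [-368,-188,0,0,0,0,25]
    - [-368,-188,0,0,0,0,25]
    - [-368,-188,0,0,0,0,25]
    - [-368,-188,0,0,0,0,25]
    - [-368,-188,0,0,0,0,25]
    - [-368,-188,0,0,0,0,25]
    - [-368,-188,0,0,0,0,25]
    - [-368,-188,0,0,0,0,25]

```text
clock: 0.9
tcp_pos: [0.4916, 0.3577, 0.2311]
orientation: [-0.489, -3.103, 0.0]
contact_force: [0.4, 0.6, -0.1]
grip_width: 0.0253
gripper_force: 0.0
```

```bash
cat > go.py <<'E'
# print tool-axis shift (mm) and turn to bring the TCP to cradle coords (mm) given in argv, tool down, y along cradle y
import sys
from h import *
O=np.array([.5754,-.1111,0]);yaw=-.125
Cm=R.from_euler('z',yaw).as_matrix()
o=st();Rt=R.from_rotvec(o['orientation'])
print('in cradle mm',(Cm.T@(o['tcp_pos']-O)*1000).round(1),'F cradle',(Cm.T@o['contact_force']).round(1))
des=R.from_matrix(Cm@np.diag([-1,1,-1]))
if len(sys.argv)>3:
    t=O+Cm@(np.array(list(map(float,sys.argv[1:4])))/1000)
    print('shift',(Rt.inv().apply(t-o['tcp_pos'])*1000).round(1))
print('turn',(Rt.inv()*des).as_rotvec().round(4))
E
python3 go.py -145 -1 150
```

```text
0.9 [0.4916 0.3577 0.2311] [-0.489 -3.103  0.   ] [ 0.4  0.6 -0.1] 0.02527034321955953 0.0
in cradle mm [-141.6  454.7  231.1] F cradle [ 0.3  0.6 -0.1]
shift [ -81.7 -448.3   81.2]
turn [-0.0003 -0.0003 -0.1876]
```

Request:
step_arm:
  moves:
    - [-72,-440,0,0,0,-0.1876,25]
    - [-72,-440,0,0,0,-0.1876,25]
    - [-72,-440,0,0,0,-0.1876,25]
    - [-72,-440,0,0,0,-0.1876,25]
    - [-72,-440,0,0,0,-0.1876,25]
    - [-72,-440,0,0,0,-0.1876,25]
    - [-72,-440,0,0,0,-0.1876,25]
    - [-72,-440,0,0,0,-0.1876,25]

```text
clock: 1.7
tcp_pos: [0.4297, -0.0378, 0.2313]
orientation: [0.196, 3.135, 0.0]
contact_force: [1.7, 0.6, -0.1]
grip_width: 0.0252
gripper_force: 0.0
```

Request:
step_arm:
  moves:
    - [0,0,0,0,0,0,25]
    - [0,0,0,0,0,0,25]

```text
clock: 1.9
tcp_pos: [0.4302, -0.0369, 0.2313]
orientation: [-0.201, -3.135, -0.001]
contact_force: [0.2, 0.5, -0.6]
grip_width: 0.0256
gripper_force: 0.0
```

```bash
python3 go.py -145 -1 45
```

```text
1.9 [ 0.4302 -0.0369  0.2313] [-2.010e-01 -3.135e+00 -1.000e-03] [ 0.2  0.5 -0.6] 0.025552135246084365 0.0
in cradle mm [-153.3   55.6  231.3] F cradle [ 0.1  0.5 -0.6]
shift [ -8.5 -56.6 186.2]
turn [ 0.0004 -0.0001 -0.0033]
```

Request:
step_arm:
  moves:
    - [-8,-30,0,0,0,0,25]
    - [-8,-57,0,0,0,0,25]
    - [-8,-57,50,0,0,0,25]
    - [-8,-57,100,0,0,0,25]
    - [-8,-57,140,0,0,0,25]
    - [-8,-57,170,0,0,0,25]
    - [-8,-57,186,0,0,0,25]
    - [-8,-57,186,0,0,0,25]

```text
clock: 2.7
tcp_pos: [0.4301, -0.0917, 0.0431]
orientation: [-0.192, -3.131, -0.001]
contact_force: [-0.1, -0.4, -0.2]
grip_width: 0.0247
gripper_force: 0.0
```

```bash
python3 go.py -130 -1 45; python3 -c "
from h import *
f=grab('top');save(f,'t1.png')
f=grab('scene');cv2.imwrite('pics/s1.png',cv2.resize(f['image'][160:330,130:370],None,fx=3,fy=3,interpolation=2)[...,::-1])"
```

```text
2.7 [ 0.4301 -0.0917  0.0431] [-1.920e-01 -3.131e+00 -1.000e-03] [-0.1 -0.4 -0.2] 0.024715784782266395 0.0
in cradle mm [-146.6    1.1   43.1] F cradle [-0.1 -0.4 -0.2]
shift [-16.6  -2.1  -2. ]
turn [-0.     -0.0051  0.0025]
```

View pics/s1.png

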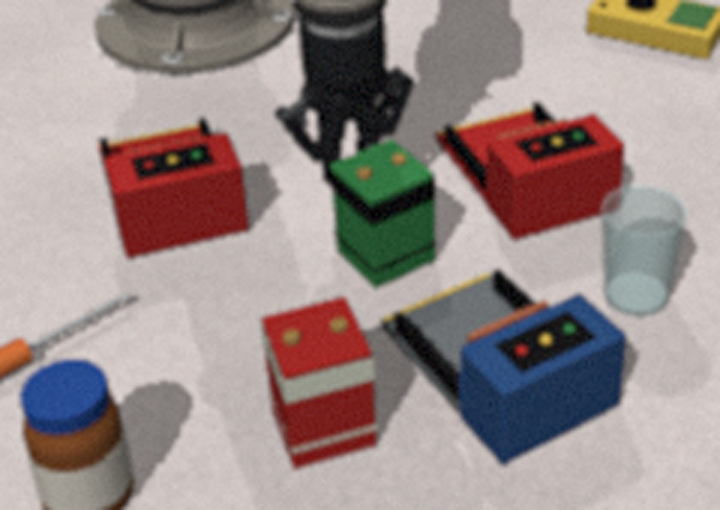

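The gripper is down behind the battery, at crop (340,140). The battery stands square and clear of the ledge. I'll approach slowly.

Request:
step_arm:
  moves:
    - [-5,-2,0,0,0,0,25]
    - [-10,-2,0,0,0,0,25]
    - [-14,-2,0,0,0,0,25]
    - [-17,-2,0,0,0,0,25]
    - [-20,-2,0,0,0,0,25]
    - [-23,-2,0,0,0,0,25]

```text
clock: 3.4
tcp_pos: [0.4534, -0.0983, 0.0452]
orientation: [-0.197, -3.134, -0.0]
contact_force: [-3.6, 0.1, 1.5]
grip_width: 0.0249
gripper_force: 0.0
```

```bash
python3 go.py
```

```text
3.4 [ 0.4534 -0.0983  0.0452] [-0.197 -3.134 -0.   ] [-3.6  0.1  1.5] 0.02488278402191658 0.0
in cradle mm [-122.6   -2.5   45.2] F cradle [-3.6 -0.4  1.5]
turn [ 0.0001 -0.0014 -0.0003]
```

Request:
step_arm:
  moves:
    - [-4,0,0,0,0,0,25]
    - [-8,0,0,0,0,0,25]
    - [-12,0,0,0,0,0,25]
    - [-16,0,0,0,0,0,25]
    - [-20,0,0,0,0,0,25]
    - [-24,0,0,0,0,0,25]
    - [-28,0,0,0,0,0,25]
    - [-31,0,0,0,0,0,25]

```text
clock: 4.2
tcp_pos: [0.4852, -0.1023, 0.0453]
orientation: [0.196, 3.135, -0.0]
contact_force: [-2.3, 0.6, 0.3]
grip_width: 0.0248
gripper_force: 1.2
```

```bash
python3 go.py; python3 - <<'E'
from h import *
f=grab('top');
cv2.imwrite('pics/c1.png',cv2.resize(f['image'][125:225,270:370],None,fx=6,fy=6,interpolation=2)[...,::-1])
E
```

```text
4.2 [ 0.4852 -0.1023  0.0453] [ 0.196  3.135 -0.   ] [-2.3  0.6  0.3] 0.02479466713631911 1.2070044362917542
in cradle mm [-90.6  -2.5  45.3] F cradle [-2.4  0.3  0.3]
turn [-0.      0.0002 -0.0001]
```

View pics/c1.png

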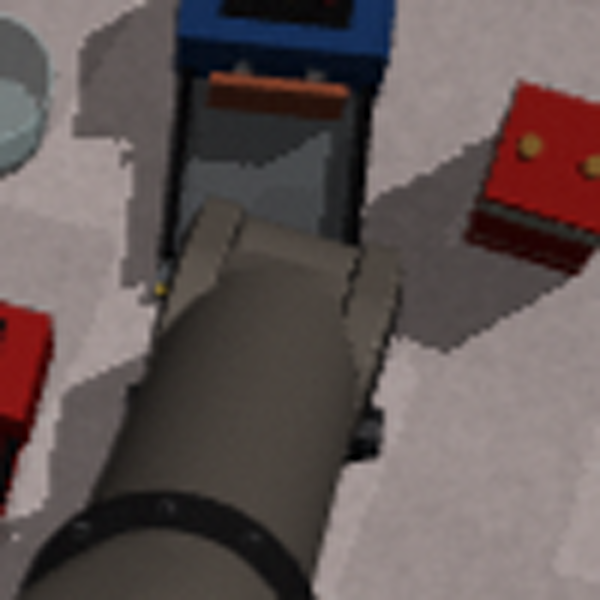

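The arm hides the battery from the top camera, so I'll detect ledge contact by force.

Request:
step_arm:
  moves:
    - [-2,0,0,0,0,0,25]
    - [-4,0,0,0,0,0,25]
    - [-6,0,0,0,0,0,25]
    - [-8,0,0,0,0,0,25]
    - [-9,0,0,0,0,0,25]
    - [-10,0,0,0,0,0,25]

```text
clock: 4.85
tcp_pos: [0.4947, -0.1035, 0.0453]
orientation: [-0.197, -3.135, -0.0]
contact_force: [-2.1, 0.7, 0.6]
grip_width: 0.0249
gripper_force: 1.2
```

Request:
step_arm:
  moves:
    - [-1,0,0,0,0,0,25]
    - [-2,0,0,0,0,0,25]

```text
clock: 5.05
tcp_pos: [0.4966, -0.1038, 0.0453]
orientation: [-0.197, -3.135, -0.0]
contact_force: [-2.0, -0.4, -0.3]
grip_width: 0.0253
gripper_force: 1.2
```

Request:
step_arm:
  moves:
    - [-1,0,0,0,0,0,25]
    - [-1.5,0,0,0,0,0,25]

```text
clock: 5.25
tcp_pos: [0.498, -0.1039, 0.0453]
orientation: [-0.196, -3.135, -0.0]
contact_force: [-3.1, 0.6, 0.6]
grip_width: 0.0252
gripper_force: 1.7
```

```bash
python3 go.py; python3 - <<'E'
from h import *
f=grab('scene');P=cloud(f);im=f['image'].astype(int)
m=(im[...,1]>im[...,0]+25)&(im[...,1]>im[...,2]+20)
v,u=np.mgrid[:420,:560]; m&=(u>225)&(u<300)&(v>190)&(v<270)
p=(P[m]-[.5754,-.1111,0])@R.from_euler('z',-.125).as_matrix()*1000
print(m.sum(),np.percentile(p,[2,10,50,90,98],axis=0).round(1))
# +x face: points with z 15..60, and top
s=p[(p[:,2]>97)];print('top',np.percentile(s,[2,50,98],axis=0).round(1))
cv2.imwrite('pics/s2.png',cv2.resize(f['image'][160:330,150:370],None,fx=3.5,fy=3.5,interpolation=2)[...,::-1])
E
```

```text
5.25 [ 0.498  -0.1039  0.0453] [-0.196 -3.135 -0.   ] [-3.1  0.6  0.6] 0.025196913224787214 1.7033026088029146
in cradle mm [-77.7  -2.5  45.3] F cradle [-3.2  0.2  0.6]
turn [ 0.0001 -0.0005 -0.0001]
1040 [[-63.1 -38.3  15.3]
 [-51.7 -37.1  26.4]
 [ -9.3 -15.5  70. ]
 [  2.9  20.4 103. ]
 [  5.1  28.1 105. ]]
top [[-64.5 -37.   97.9]
 [-24.5  -5.4 101.6]
 [  5.2  28.5 105.6]]
```

View pics/s2.png

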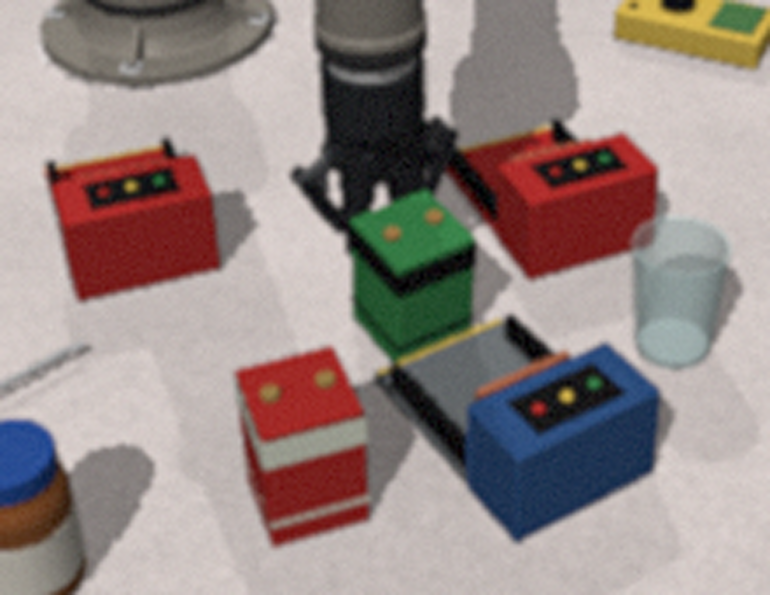

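The battery stands upright very near or at the ledge, with its base at crop (400,355) by the yellow line. I'll nudge until the force rises.

Request:
step_arm:
  moves:
    - [-0.7,0,0,0,0,0,25]
    - [-1.4,0,0,0,0,0,25]

```text
clock: 5.5
tcp_pos: [0.4981, -0.1039, 0.0452]
orientation: [-0.197, -3.133, -0.001]
contact_force: [-7.7, 2.1, 5.0]
grip_width: 0.0252
gripper_force: 2.4
```

Request:
step_arm:
  moves:
    - [-0.7,0,0,0,0,0,25]
    - [-1.4,0,0,0,0,0,25]

```text
clock: 5.7
tcp_pos: [0.4984, -0.1039, 0.045]
orientation: [-0.197, -3.13, -0.002]
contact_force: [-10.9, 1.2, 7.5]
grip_width: 0.025
gripper_force: 3.6
```

Request:
step_arm:
  moves:
    - [-0.7,0,0,0,0,0,25]
    - [-1.4,0,0,0,0,0,25]

```text
clock: 5.9
tcp_pos: [0.4986, -0.1039, 0.0448]
orientation: [-0.197, -3.128, -0.002]
contact_force: [-12.8, 2.3, 9.1]
grip_width: 0.0249
gripper_force: 4.7
```

Ledge contact is confirmed: the force has risen to about 13 N with the TCP at cradle x = -77.5. I'll back off and raise the fingers to push high.

Request:
step_arm:
  moves:
    - [5,0,0,0,0,0,25]
    - [10,0,0,0,0,0,25]
    - [10,0,-20,0,0,0,25]
    - [10,0,-40,0,0,0,25]
    - [10,0,-40,0,0,0,25]

```text
clock: 6.4
tcp_pos: [0.4949, -0.1037, 0.0877]
orientation: [0.196, 3.129, -0.0]
contact_force: [-2.0, 0.1, 0.8]
grip_width: 0.0248
gripper_force: 0.5
```

```bash
python3 go.py -79 -3 85
```

```text
6.4 [ 0.4949 -0.1037  0.0877] [ 0.196  3.129 -0.   ] [-2.   0.1  0.8] 0.024802938879989432 0.4853715994977392
in cradle mm [-80.8  -2.7  87.7] F cradle [-2.  -0.2  0.8]
shift [-1.8 -0.3  2.7]
turn [ 0.0003  0.006  -0.0003]
```

Request:
step_arm:
  moves:
    - [0,0,0,0,0,0,25]
    - [0,0,0,0,0,0,25]

```text
clock: 6.6
tcp_pos: [0.4926, -0.1031, 0.0849]
orientation: [0.196, 3.135, -0.0]
contact_force: [-0.2, -0.1, 0.4]
grip_width: 0.0246
gripper_force: 0.0
```

```bash
python3 go.py -79 -3 85
```

```text
6.6 [ 0.4926 -0.1031  0.0849] [ 0.196  3.135 -0.   ] [-0.2 -0.1  0.4] 0.02456763581015541 0.0
in cradle mm [-83.1  -2.4  84.9] F cradle [-0.2 -0.1  0.4]
shift [-4.1 -0.6 -0.1]
turn [-0.      0.0005  0.    ]
```

Request:
step_arm:
  moves:
    - [-3,-1,0,0,0,0,25]
    - [-6,-1,0,0,0,0,25]
    - [-9.5,-1,-2.5,0,0,0,25]
    - [-13,-1,-5.5,0,0,0,25]
    - [-16.5,-1,-8,0,0,0,25]
    - [-20,-1,-10.5,0,0,0,25]

```text
clock: 7.2
tcp_pos: [0.5128, -0.1068, 0.0961]
orientation: [0.196, 3.135, -0.0]
contact_force: [-0.8, 0.0, -0.4]
grip_width: 0.025
gripper_force: 0.5
```

```bash
python3 go.py; python3 - <<'E'
from h import *
f=grab('scene')
cv2.imwrite('pics/s3.png',cv2.resize(f['image'][180:320,190:350],None,fx=3.5,fy=3.5,interpolation=2)[...,::-1])
E
```

```text
7.2 [ 0.5128 -0.1068  0.0961] [ 0.196  3.135 -0.   ] [-0.8  0.  -0.4] 0.025014149580984073 0.5225563840940595
in cradle mm [-62.7  -3.6  96.1] F cradle [-0.8 -0.1 -0.4]
turn [-0.0001  0.0006 -0.0002]
```

View pics/s3.png

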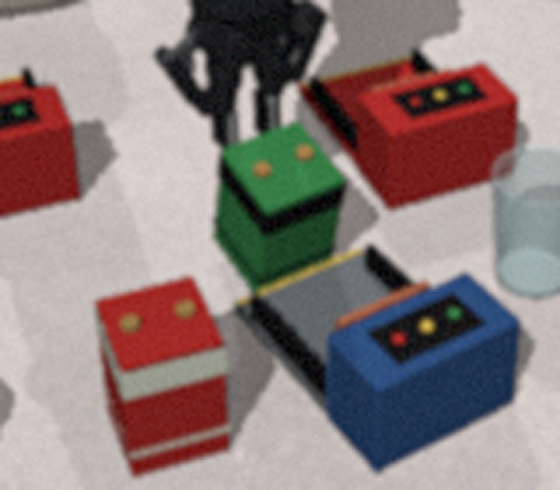

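The battery is tipping smoothly over the ledge, its top leaning towards the plate. I'll continue along the arc.

Request:
step_arm:
  moves:
    - [-4,0,-2,0,0,0,25]
    - [-8,0,-4,0,0,0,25]
    - [-12,0,-6,0,0,0,25]
    - [-16,0,-7.5,0,0,0,25]
    - [-20,0,-9,0,0,0,25]
    - [-24,0,-10,0,0,0,25]
    - [-28,0,-11,0,0,0,25]
    - [-32,0,-12,0,0,0,25]

```text
clock: 8.05
tcp_pos: [0.5443, -0.1107, 0.1079]
orientation: [0.196, 3.135, -0.0]
contact_force: [-0.6, 0.1, 1.0]
grip_width: 0.0249
gripper_force: 0.2
```

Request:
step_arm:
  moves:
    - [-3,0,-0.7,0,0,0,25]
    - [-6,0,-1.2,0,0,0,25]
    - [-9,0,-1.5,0,0,0,25]
    - [-12,0,-1.5,0,0,0,25]

```text
clock: 8.45
tcp_pos: [0.5561, -0.1122, 0.1093]
orientation: [0.197, 3.135, -0.0]
contact_force: [-0.1, 0.1, 0.6]
grip_width: 0.025
gripper_force: 0.1
```

Request:
step_arm:
  moves:
    - [-3,0,0,0,0,0,25]
    - [-6,0,0,0,0,0,25]
    - [-9,0,0,0,0,0,25]
    - [-12,0,0,0,0,0,25]
    - [-15,0,0,0,0,0,25]
    - [-15,0,0,0,0,0,25]

```text
clock: 9.05
tcp_pos: [0.5712, -0.1141, 0.1093]
orientation: [0.196, 3.135, -0.0]
contact_force: [-0.6, 0.1, -0.5]
grip_width: 0.0248
gripper_force: 0.0
```

```bash
python3 go.py -90 -3 130; python3 - <<'E'
from h import *
f=grab('scene');P=cloud(f);im=f['image'].astype(int)
m=(im[...,1]>im[...,0]+25)&(im[...,1]>im[...,2]+20)
v,u=np.mgrid[:420,:560]; m&=(u>225)&(u<320)&(v>190)&(v<290)
p=(P[m]-[.5754,-.1111,0])@R.from_euler('z',-.125).as_matrix()*1000
print(m.sum(),np.percentile(p,[2,10,50,90,98],axis=0).round(1))
cv2.imwrite('pics/s4.png',cv2.resize(f['image'][180:320,190:350],None,fx=3.5,fy=3.5,interpolation=2)[...,::-1])
E
```

```text
9.05 [ 0.5712 -0.1141  0.1093] [ 0.196  3.135 -0.   ] [-0.6  0.1 -0.5] 0.02482653048668797 0.0
in cradle mm [ -3.8  -3.5 109.3] F cradle [-0.6  0.  -0.5]
shift [ 86.1   0.5 -20.7]
turn [-0.0001  0.0004 -0.0001]
1117 [[-23.1 -38.6  18.4]
 [-12.5 -37.5  32.2]
 [ 31.5 -17.1  74.4]
 [ 72.5  20.2  78. ]
 [ 74.2  27.9  79.5]]
```

View pics/s4.png

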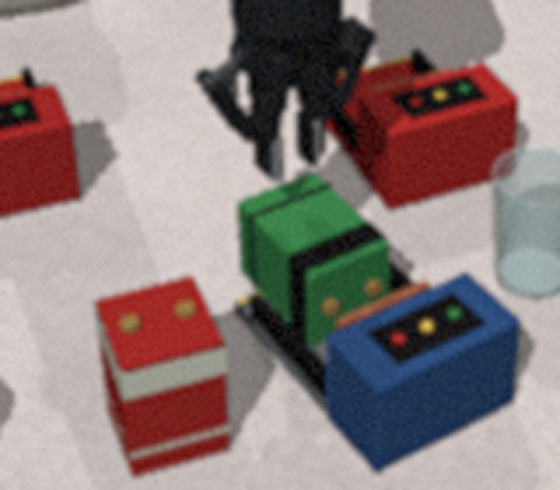

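It lies on its side on the bed with the studs, at crop (350,295), facing the copper plate. I'll retreat, come down behind the base end and push.

Request:
step_arm:
  moves:
    - [0,0,-6,0,0,0,25]
    - [30,-1,-6,0,0,0,25]
    - [54,-1.5,-6,0,0,0,25]
    - [54,-1.5,0,0,0,0,25]
    - [54,-1.5,35,0,0,0,25]
    - [54,-1.5,60,0,0,0,25]
    - [54,-1.5,67,0,0,0,25]
    - [54,-1.5,67,0,0,0,25]

```text
clock: 9.9
tcp_pos: [0.5167, -0.1089, 0.0417]
orientation: [-0.196, -3.134, 0.0]
contact_force: [-0.6, -0.4, -0.1]
grip_width: 0.025
gripper_force: 0.0
```

Request:
step_arm:
  moves:
    - [-5,0,0,0,0,0,25]
    - [-10,0,0,0,0,0,25]
    - [-13,0,0,0,0,0,25]
    - [-16,0,0,0,0,0,25]
    - [-19,0,0,0,0,0,25]
    - [-22,0,0,0,0,0,25]

```text
clock: 10.5
tcp_pos: [0.5376, -0.1117, 0.0422]
orientation: [-0.197, -3.133, -0.0]
contact_force: [-4.3, 0.7, 2.5]
grip_width: 0.025
gripper_force: 2.2
```

```bash
python3 go.py
```

```text
10.5 [ 0.5376 -0.1117  0.0422] [-0.197 -3.133 -0.   ] [-4.3  0.7  2.5] 0.025007768581193187 2.226615808904171
in cradle mm [-37.5  -5.3  42.2] F cradle [-4.3  0.2  2.5]
turn [ 0.0001 -0.0025 -0.0006]
```

Request:
step_arm:
  moves:
    - [-3,0,-0.5,0,0,0,25]
    - [-6,0,-1,0,0,0,25]
    - [-9,0,-1.5,0,0,0,25]
    - [-12,0,-1.5,0,0,0,25]
    - [-15,0,-1.5,0,0,0,25]
    - [-18,0,-1.5,0,0,0,25]
    - [-21,0,-1.5,0,0,0,25]
    - [-24,0,-1.5,0,0,0,25]

```text
clock: 11.3
tcp_pos: [0.5628, -0.1146, 0.0438]
orientation: [-0.197, -3.135, -0.0]
contact_force: [-2.1, -0.1, -1.6]
grip_width: 0.0248
gripper_force: 1.0
```

Request:
step_arm:
  moves:
    - [-1.5,0,0,0,0,0,25]
    - [-3,0,0,0,0,0,25]

```text
clock: 11.5
tcp_pos: [0.5647, -0.1148, 0.0438]
orientation: [-0.197, -3.133, -0.001]
contact_force: [-8.0, 1.8, 6.2]
grip_width: 0.025
gripper_force: 4.2
```

Request:
step_arm:
  moves:
    - [-1,0,0,0,0,0,25]
    - [-2,0,0,0,0,0,25]

```text
clock: 11.7
tcp_pos: [0.5647, -0.1148, 0.0436]
orientation: [-0.197, -3.13, -0.002]
contact_force: [-11.1, 1.4, 8.0]
grip_width: 0.0249
gripper_force: 5.8
```

```bash
python3 go.py
```

```text
11.7 [ 0.5647 -0.1148  0.0436] [-1.97e-01 -3.13e+00 -2.00e-03] [-11.1   1.4   8. ] 0.024850644792434932 5.803104266524315
in cradle mm [-10.2  -5.   43.6] F cradle [-11.1   0.    8. ]
turn [ 0.0008 -0.0058 -0.0005]
```

Request:
step_arm:
  moves:
    - [0,0,-0.7,0,0,0,25]
    - [0,0,-1.5,0,0,0,25]

```text
clock: 11.9
tcp_pos: [0.5654, -0.1148, 0.0447]
orientation: [-0.197, -3.131, -0.001]
contact_force: [-4.3, 0.4, -2.3]
grip_width: 0.0252
gripper_force: 2.5
```

Request:
step_arm:
  moves:
    - [0,0,-0.7,0,0,0,25]
    - [0,0,-1.5,0,0,0,25]

```text
clock: 12.1
tcp_pos: [0.5663, -0.115, 0.0463]
orientation: [-0.197, -3.133, -0.001]
contact_force: [-4.2, 0.8, -2.7]
grip_width: 0.025
gripper_force: 2.3
```

```bash
python3 go.py
```

```text
12.1 [ 0.5663 -0.115   0.0463] [-1.970e-01 -3.133e+00 -1.000e-03] [-4.2  0.8 -2.7] 0.024954369092133426 2.2756350436247885
in cradle mm [-8.6 -5.  46.3] F cradle [-4.2  0.3 -2.7]
turn [ 0.0002 -0.0024 -0.0003]
```

Request:
step_arm:
  moves:
    - [-1,0,-0.4,0,0,0,25]
    - [-2,0,-0.8,0,0,0,25]

```text
clock: 12.3
tcp_pos: [0.569, -0.1153, 0.0474]
orientation: [-0.196, -3.134, -0.0]
contact_force: [-5.1, 1.2, -1.6]
grip_width: 0.025
gripper_force: 2.4
```

Request:
step_arm:
  moves:
    - [-1,0,-0.5,0,0,0,25]
    - [-2,0,-1,0,0,0,25]

```text
clock: 12.5
tcp_pos: [0.5715, -0.1157, 0.0486]
orientation: [-0.197, -3.135, -0.0]
contact_force: [-4.3, 0.7, -1.3]
grip_width: 0.0253
gripper_force: 2.3
```

```bash
python3 go.py
```

```text
12.5 [ 0.5715 -0.1157  0.0486] [-0.197 -3.135 -0.   ] [-4.3  0.7 -1.3] 0.02525228987496349 2.3053437494672835
in cradle mm [-3.3 -5.  48.6] F cradle [-4.3  0.2 -1.3]
turn [ 0.     -0.0002 -0.0002]
```

Request:
step_arm:
  moves:
    - [-0.8,0,-0.4,0,0,0,25]
    - [-1.6,0,-0.8,0,0,0,25]

```text
clock: 12.7
tcp_pos: [0.5722, -0.1156, 0.0491]
orientation: [-0.196, -3.133, -0.001]
contact_force: [-8.2, 1.8, -2.0]
grip_width: 0.025
gripper_force: 3.7
```

Request:
step_arm:
  moves:
    - [-0.7,0,-0.4,0,0,0,25]
    - [-1.4,0,-0.8,0,0,0,25]

```text
clock: 12.9
tcp_pos: [0.5723, -0.1156, 0.0495]
orientation: [-0.196, -3.131, -0.001]
contact_force: [-10.3, 2.3, -1.9]
grip_width: 0.0251
gripper_force: 4.7
```

```bash
python3 go.py
```

```text
12.9 [ 0.5723 -0.1156  0.0495] [-1.960e-01 -3.131e+00 -1.000e-03] [-10.3   2.3  -1.9] 0.025123943722592166 4.736996577121317
in cradle mm [-2.5 -4.9 49.5] F cradle [-10.5   1.   -1.9]
turn [ 0.0005 -0.0046 -0.0003]
```

At the stop the force is building. I'll ramp to about 16 N.

Request:
step_arm:
  moves:
    - [-0.7,0,-0.3,0,0,0,25]
    - [-1.4,0,-0.6,0,0,0,25]

```text
clock: 13.1
tcp_pos: [0.5724, -0.1155, 0.0496]
orientation: [-0.196, -3.128, -0.002]
contact_force: [-12.0, 2.5, -2.9]
grip_width: 0.0247
gripper_force: 6.0
```

Request:
step_arm:
  moves:
    - [-0.7,0,-0.3,0,0,0,25]
    - [-1.4,0,-0.6,0,0,0,25]

```text
clock: 13.3
tcp_pos: [0.5725, -0.1155, 0.0498]
orientation: [-0.196, -3.126, -0.002]
contact_force: [-14.1, 3.2, -1.4]
grip_width: 0.025
gripper_force: 7.1
```

```bash
python3 go.py
```

```text
13.3 [ 0.5725 -0.1155  0.0498] [-1.960e-01 -3.126e+00 -2.000e-03] [-14.1   3.2  -1.4] 0.02495480371452902 7.136717517860234
in cradle mm [-2.3 -4.7 49.8] F cradle [-14.4   1.4  -1.4]
turn [ 0.0009 -0.0098 -0.0004]
```

Request:
step_arm:
  moves:
    - [-0.5,0,-0.2,0,0,0,25]
    - [-1.1,0,-0.4,0,0,0,25]
    - [-1.1,0,-0.4,0,0,0,25]
    - [-1.1,0,-0.4,0,0,0,25]

```text
clock: 13.7
tcp_pos: [0.5725, -0.1155, 0.0498]
orientation: [-0.196, -3.124, -0.003]
contact_force: [-15.2, 3.5, -2.3]
grip_width: 0.0251
gripper_force: 7.6
```

Request:
step_arm:
  moves:
    - [0,0,0,0,0,0,25]
    - [0,0,0,0,0,0,25]
    - [0,0,0,0,0,0,25]
    - [0,0,0,0,0,0,25]
    - [0,0,0,0,0,0,25]
    - [0,0,0,0,0,0,25]
    - [0,0,0,0,0,0,25]
    - [0,0,0,0,0,0,25]

```text
clock: 14.5
tcp_pos: [0.5725, -0.1155, 0.0498]
orientation: [-0.196, -3.124, -0.003]
contact_force: [-14.4, 1.8, -0.5]
grip_width: 0.025
gripper_force: 7.6
```

```bash
python3 go.py; python3 - <<'E'
from h import *
f=grab('scene');save(f,'s5.png');P=cloud(f);im=f['image'].astype(int)
m=(im[...,1]>im[...,0]+25)&(im[...,1]>im[...,2]+20)
v,u=np.mgrid[:420,:560]; m&=(u>225)&(u<330)&(v>190)&(v<290)
p=(P[m]-[.5754,-.1111,0])@R.from_euler('z',-.125).as_matrix()*1000
print(np.percentile(p,[2,10,50,90,98],axis=0).round(1))
t=p[(p[:,2]>72)&(p[:,2]<82)];print(cv2.minAreaRect(t[:,:2].astype(np.float32)))
E
```

```text
14.5 [ 0.5725 -0.1155  0.0498] [-1.960e-01 -3.124e+00 -3.000e-03] [-14.4   1.8  -0.5] 0.02503029170580435 7.602153355255723
in cradle mm [-2.4 -4.7 49.8] F cradle [-14.5   0.   -0.5]
turn [ 0.0011 -0.0119 -0.0005]
[[  5.  -37.8  22.1]
 [ 21.2 -36.9  41.5]
 [ 56.1 -15.9  78.7]
 [109.1  21.6  82.3]
 [112.3  29.9  83.9]]
((12.686660766601562, 55.22041320800781), (139.10946655273438, 279.22894287109375), 49.96577835083008)
```

```bash
python3 - <<'E'
from h import *
im=cv2.imread('pics/s5.png')
cv2.imwrite('pics/s5c.png',cv2.resize(im[190:320,220:350],None,fx=4.5,fy=4.5,interpolation=2))
f=dict(np.load('f_scene.npz'));P=cloud(f);img=f['image'].astype(int)
m=(img[...,1]>img[...,0]+25)&(img[...,1]>img[...,2]+20)
v,u=np.mgrid[:420,:560]; m&=(u>225)&(u<330)&(v>190)&(v<290)
p=(P[m]-[.5754,-.1111,0])@R.from_euler('z',-.125).as_matrix()*1000
t=p[(p[:,2]>71)&(p[:,0]>15)&(p[:,0]<100)&(p[:,1]>-30)&(p[:,1]<22)]
print(len(t),np.linalg.lstsq(np.c_[t[:,:2],np.ones(len(t))],t[:,2],rcond=None)[0])
E
```

```text
413 [-5.42680209e-02 -6.01102630e-03  8.32501107e+01]
```

View pics/s5c.png

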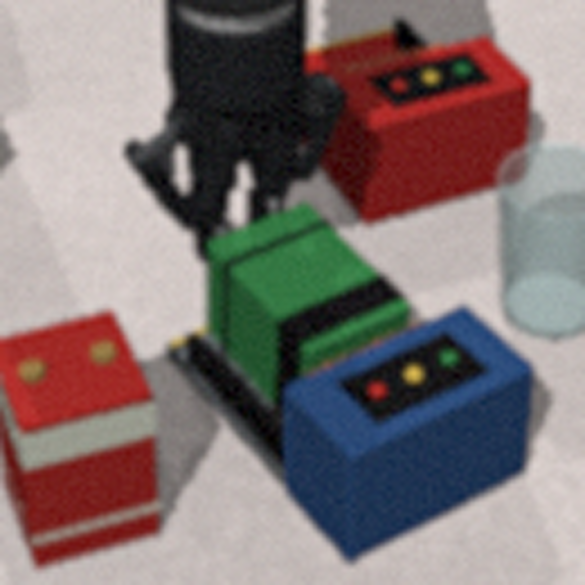

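The battery is home, but rising fingers lifted its base end about 5 mm (pitch 0.054 rad). I'll lower it gently while keeping the pressure on.

Request:
step_arm:
  moves:
    - [0.3,0,0.7,0,0,0,25]
    - [0.5,0,1.4,0,0,0,25]

```text
clock: 14.75
tcp_pos: [0.5723, -0.1155, 0.0485]
orientation: [-0.196, -3.124, -0.003]
contact_force: [-14.3, 2.5, -1.1]
grip_width: 0.0247
gripper_force: 7.2
```

Request:
step_arm:
  moves:
    - [0,0,0.7,0,0,0,25]
    - [0,0,1.4,0,0,0,25]

```text
clock: 14.95
tcp_pos: [0.5722, -0.1155, 0.0471]
orientation: [-0.196, -3.124, -0.003]
contact_force: [-15.0, 3.1, -0.9]
grip_width: 0.0249
gripper_force: 7.6
```

```bash
python3 go.py
```

```text
14.95 [ 0.5722 -0.1155  0.0471] [-1.960e-01 -3.124e+00 -3.000e-03] [-15.    3.1  -0.9] 0.024895988359141863 7.56547067547217
in cradle mm [-2.6 -4.8 47.1] F cradle [-15.3   1.2  -0.9]
turn [ 0.001  -0.0114 -0.0006]
```

Request:
step_arm:
  moves:
    - [0,0,0.7,0,0,0,25]
    - [0,0,1.4,0,0,0,25]

```text
clock: 15.15
tcp_pos: [0.572, -0.1156, 0.0457]
orientation: [-0.197, -3.124, -0.003]
contact_force: [-16.0, 3.1, 0.6]
grip_width: 0.0254
gripper_force: 7.9
```

Request:
step_arm:
  moves:
    - [0,0,0.5,0,0,0,25]
    - [0,0,1,0,0,0,25]

```text
clock: 15.35
tcp_pos: [0.5719, -0.1156, 0.0448]
orientation: [-0.197, -3.124, -0.003]
contact_force: [-17.4, 2.4, 3.4]
grip_width: 0.025
gripper_force: 8.8
```

```bash
cat > pitch.py <<'E'
from h import *
f=grab('scene');P=cloud(f);img=f['image'].astype(int)
m=(img[...,1]>img[...,0]+25)&(img[...,1]>img[...,2]+20)
v,u=np.mgrid[:420,:560]; m&=(u>225)&(u<330)&(v>190)&(v<290)
p=(P[m]-[.5754,-.1111,0])@R.from_euler('z',-.125).as_matrix()*1000
t=p[(p[:,2]>71)&(p[:,0]>15)&(p[:,0]<100)&(p[:,1]>-30)&(p[:,1]<22)]
print(len(t),np.linalg.lstsq(np.c_[t[:,:2],np.ones(len(t))],t[:,2],rcond=None)[0].round(3),np.percentile(p,[1,99],axis=0).round(1))
E
python3 go.py; python3 pitch.py
```

```text
15.35 [ 0.5719 -0.1156  0.0448] [-1.970e-01 -3.124e+00 -3.000e-03] [-17.4   2.4   3.4] 0.02496340676948674 8.792217895388603
in cradle mm [-2.9 -4.9 44.8] F cradle [-17.5   0.2   3.4]
turn [ 0.001  -0.0119 -0.0008]
388 [-1.3000e-02 -4.0000e-03  7.8297e+01] [[-41.8 -38.2  15.7]
 [154.4  85.6  80.8]]
```

Request:
step_arm:
  moves:
    - [0.4,0,-0.3,0,0,0,25]
    - [0.4,0,-0.3,0,0,0,25]
    - [0.4,0,-0.3,0,0,0,25]
    - [0.4,0,-0.3,0,0,0,25]
    - [0.4,0,-0.3,0,0,0,25]
    - [0.4,0,-0.3,0,0,0,25]
    - [0.4,0,-0.3,0,0,0,25]
    - [0.4,0,-0.3,0,0,0,25]

```text
clock: 16.2
tcp_pos: [0.572, -0.1156, 0.0451]
orientation: [-0.197, -3.125, -0.003]
contact_force: [-15.4, 3.5, -0.6]
grip_width: 0.0249
gripper_force: 7.6
```

Request:
step_arm:
  moves:
    - [0,0,0,0,0,0,25]
    - [0,0,0,0,0,0,25]
    - [0,0,0,0,0,0,25]

```text
clock: 16.5
tcp_pos: [0.572, -0.1156, 0.0451]
orientation: [-0.197, -3.125, -0.003]
contact_force: [-14.6, 3.6, -1.3]
grip_width: 0.0251
gripper_force: 7.6
```

Request:
step_arm:
  moves:
    - [2,0,0,0,0,0,25]
    - [4,0,0,0,0,0,25]
    - [6,0,0,0,0,0,25]
    - [9,0,0,0,0,0,25]
    - [14,0,0,0,0,0,25]
    - [25,0,0,0,0,0,25]
    - [50,0,0,0,0,0,25]
    - [70,0,0,0,0,0,25]

```text
clock: 17.3
tcp_pos: [0.5069, -0.1077, 0.0472]
orientation: [0.197, 3.134, -0.0]
contact_force: [0.4, -0.2, -0.0]
grip_width: 0.0249
gripper_force: 0.0
```

Request:
step_arm:
  moves:
    - [0,0,-45,0,0,0,25]
    - [0,0,-90,0,0,0,25]
    - [0,40,-130,0,0,0,25]
    - [0,90,-150,0,0,0,25]
    - [0,140,-150,0,0,0,25]
    - [0,190,-150,0,0,0,25]
    - [0,240,-150,0,0,0,25]
    - [0,240,-150,0,0,0,25]

```text
clock: 18.1
tcp_pos: [0.5377, 0.1382, 0.1972]
orientation: [0.182, 3.135, 0.006]
contact_force: [0.5, -0.1, -0.3]
grip_width: 0.0253
gripper_force: 0.0
```

```bash
python3 pitch.py; python3 - <<'E'
from h import *
f=grab('top')
cv2.imwrite('pics/t2.png',cv2.resize(f['image'][95:195,280:360],None,fx=6,fy=6,interpolation=2)[...,::-1])
E
```

```text
378 [-1.0000e-03  2.0000e-03  7.7064e+01] [[-21.3 -38.4  15.7]
 [156.3  86.3  80.3]]
```

View pics/t2.png

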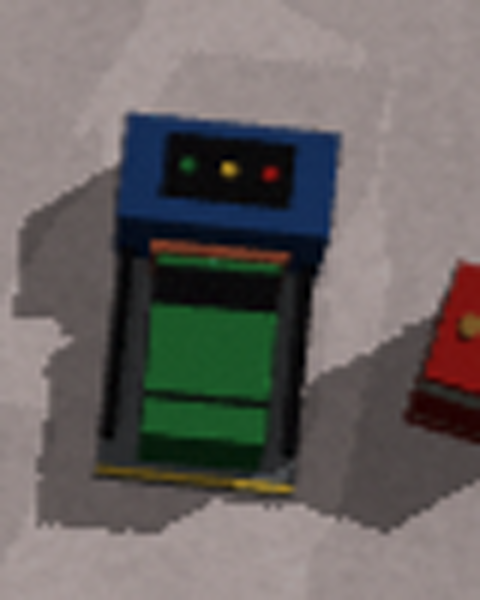

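The battery lies level and in line, with its base end clear past the yellow ledge and its terminals at the copper plate. I'll check the base position by rays.

```bash
python3 - <<'E'
from h import *
f=dict(np.load('f_top.npz'));M=R.from_rotvec(np.ravel(f['rvec'])).as_matrix();C=-M.T@np.ravel(f['tvec'])
Cm=R.from_euler('z',-.125).as_matrix()
def pt(c,z):
    u=280+(c[0]+.5)/6-.5; v=95+(c[1]+.5)/6-.5
    d=M.T@np.linalg.inv(f['mtx'])@[u,v,1]; return (Cm.T@(C+d*(z-C[2])/d[2]-[.5754,-.1111,0])*1000).round(1)
for n,c,z in[('base L',(142,432),.077),('base R',(267,443),.077),('base bot L',(140,459),.010),('base bot R',(262,468),.010),('end L',(155,258),.077),('end R',(282,270),.077),('plate top rear?',(150,240),.06),('plate top R',(290,252),.06),('plate top front L',(150,249),.06),('ledge',(95,469),.01),('ledge R',(293,488),.01),('housing far',(127,113),.078),('h far R',(340,133),.078),('h front L',(117,214),.078)]: print(n,pt(c,z))
E
```

```text
base L [ 8.1 31.4 77. ]
base R [  8.3 -35.   77. ]
base bot L [ 8.7 30.9 10. ]
base bot R [  9.9 -36.4  10. ]
end L [103.7  33.1  77. ]
end R [103.3 -34.9  77. ]
plate top rear? [118.4  36.7  60. ]
plate top R [118.8 -39.2  60. ]
plate top front L [113.4  36.2  60. ]
ledge [ 0.7 55.  10. ]
ledge R [  0.3 -54.3  10. ]
housing far [182.3  55.4  78. ]
h far R [181.7 -59.5  78. ]
h front L [125.7  55.6  78. ]
```

```bash
python3 -c "
from h import *
st();print(r.hand_in())"
```

```text
18.2 [0.5377 0.1329 0.1969] [1.890e-01 3.135e+00 1.000e-03] [ 0.1 -0.6 -1. ] 0.024952859148481644 0.0
the job is handed in; nothing more can be done
None
```

The battery lies level and in line in the cradle with its terminals on the contact plate, which appears to be fully home; it was pressed at about 15 N for a second, the arm is clear and the job is handed in (no verdict was returned).

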